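# Make up a three-tin sample tray and centre it on the inspection stand

### The arm

A 6-joint arm with a two-finger parallel gripper is mounted at the origin on the work surface. World frame = base frame: x ahead of the robot, y to its left, z up, the work surface at z = 0. Lengths are in m, angles in degrees, forces in N, time in s.
With the tool pointing down it reaches from about 0.325 to 1 m from the base axis. Payload 5.1 kg.
Tool frame: the origin (TCP) lies on the centre line of the jaws, within the pads' length; the fingertips stand 22 mm ahead of it and the grasp point (between the pads) lies 3 mm ahead of it (nose_length is the distance from the TCP to the fingertips, in m); z points along the fingers, y is the line along which they close (so a half turn about z gives the same grasp; the last joint's range is limited). The gripper opens to 85 mm and grips with 20 to 120 N. Pads are 22 mm wide; open, the fingers measure 114 mm over their backs; the gripper's body (76 mm by 85 mm) begins 54 mm behind the grasp point. The pads swing forward as they close: fully open they stand 13 mm farther back than shut.
Start: joints at [-75.608, 7.093, 94.555, -0, 78.352, -4.733], TCP at [0.213, -0.614, 0.253] pointing down, gripper open.
Joint ranges: [-149.61, 149.61], [-58.7, 133.49], [1.44, 155.28], [-77.14, 257.14], [18.33, 153.61], [-166.67, 166.67]. Speed limits (degrees/s): [147.25, 147.25, 180, 180, 180, 180].

### API

Orientations are given as [roll, pitch, yaw] about the fixed x, y, z axes, in that order (R = Rz(yaw) Ry(pitch) Rx(roll)).
In Python, from rig import * gives the robot as it stands.
- The arm moves only by the tool servo_tool, never from a script. Its argument "commands" is a list of rows, each an object of numbers: "fingers": the gripper's target within -1 to 1 (shut at 1, half-way at 0, fully open at -1); "x", "y", "z": the shift along the tool's x, y, z in m; "wx", "wy", "wz": the turn, a rotation vector about the tool's x, y, z in rad. A call has 1 to 12 rows; each row is the pose to reach, as a shift and turn from the pose commanded when the call began, along the tool's axes at that moment; what a row does not reach only later rows make up. A row lasts 1/12 s, in which the tool goes at most 41.7 mm and 7.16 degrees, less where a joint would pass 70% of its speed; a pose out of reach is approached as far as the arm can. A call with a gripper value outside its range is refused whole. The fingers move at their own pace and stop on an object; "squeeze" is the grip in N (left out, the last holds). Time passes only in rows, so rows that repeat a pose let the fingers close. It gives the time, the measured TCP pose, the force, the opening and the grip force at its end, in the units of the state.
- observe(): the state, without advancing time (a new reading comes with each control period).
- get_image(name): name is "scene" or "top"; returns (picture, depth): 400x640x3 uint8, red, green, blue; 400x640 float32, m along the optical axis (not along the pixel's ray), 0 where there is no reading.
- calibration(name): a dict with "fov_y" (degrees; the focal length in pixels is half the picture's height over the tangent of half this angle, whatever the lens; pixels are square), "cx", "cy" (the principal point, pixels), "R" (3x3) and "t" (3): a world point X has camera coordinates R X + t. Camera axes: x right, y down, z forward; pixel columns grow to the right and rows downward; lengths in m; the calibration is good to about 2 mm. A picture is of the moment at which its call begins. calibration takes no time and is no camera call.
- close_job(): hands the job in; it is judged then, once.
The state is a dict: "t": time; "joint_pos": joint angles; "qvel": joint speeds; "joint_torque": joint torques, N m; "tool_pos": TCP position; "tcp_rot": TCP orientation; "force": force on the tool from outside, world axes, zero at the start; "torque": the same for the moment, N m; "gripper_width": finger opening in m; "finger_force": force on a finger pad.
Only numpy, scipy, OpenCV 4.12 (cv2) and the standard library are available. Lean on these libraries where they do the work, as an engineer would, in place of code of your own. Each camera call takes 0.05 s, during which the arm holds its last target. There are 200 camera calls.

### The job

The white tray on the inspection stand already holds one flat sample tin: add flat tins from the table until there are exactly three, all standing upright on its floor. Then slide the loaded tray along its guide strips, without lifting it off the stand, nudging its ends from one side or the other until its middle line lies exactly between the two black pointers. Leave the spare flat tins and the tall canisters standing where they are.

Things in the scene. Friction and masses are not known exactly. Their poses are not given: they have to be found in the camera images.
- tray_base (a point): loose white plastic tray, outside 158 mm (its x) by 258 mm (its y) by 16 mm high, 0.3 to 0.52 kg empty; walls and floor 4 mm thick, so inside 150 x 250 mm with a 12 mm rim. This point is the centre of its underside, on its middle line (short black lines across both long rims at y = 0); x across, y along the guide strips, z up. Room for more than three tins.
- stand: fixed grey inspection platform, 200 mm (its x) by 370 mm (its y), top 30 mm above the table; origin at the centre of its underside, z up. Two aluminium guide strips run along its y, 8 mm proud of the top and 14 mm wide, outer faces 5 mm from the platform's long edges; the tray lies between them with about 2 mm play a side and slides only along y, its ends free to be pushed. Friction holds it where it is left; it takes about 5 to 12 N to slide it loaded.
- index_mark (a point): the mark: two black pointers clipped on the two guide strips opposite one another, about 16 mm wide, tops 45 to 46 mm above the table, their outer blocks reaching 12 mm beyond the platform's long edges. This point lies midway between them at the height of the stand's top; same axes as the stand. The tray is right when its middle line (tray_base) is at this point's y. The pointers do not move and do not hinder the tray.
- tin1_centre (a point): closed flat sample tin of bare aluminium, upright, a cylinder 60 mm in diameter and 45 mm high, 0.09 to 0.16 kg; this point is its centre, 22.5 mm above its underside; z is its axis. Starts on the table among the supply.
- tin2_centre (a point): closed flat sample tin of bare aluminium, upright, a cylinder 60 mm in diameter and 45 mm high, 0.09 to 0.16 kg; this point is its centre, 22.5 mm above its underside; z is its axis. Starts on the table among the supply.
- tin3_centre (a point): closed flat sample tin of bare aluminium, upright, a cylinder 60 mm in diameter and 45 mm high, 0.09 to 0.16 kg; this point is its centre, 22.5 mm above its underside; z is its axis. Starts on the table among the supply.
- tin4_centre (a point): closed flat sample tin of bare aluminium, upright, a cylinder 60 mm in diameter and 45 mm high, 0.09 to 0.16 kg; this point is its centre, 22.5 mm above its underside; z is its axis. Starts on the table among the supply.
- tin5_centre (a point): closed flat sample tin of bare aluminium, upright, a cylinder 60 mm in diameter and 45 mm high, 0.09 to 0.16 kg; this point is its centre, 22.5 mm above its underside; z is its axis. Starts in the tray, in the row on the tray's -x half (35 to 42 mm from the middle), anywhere along its y; stays in.
- canister1_centre (a point): tall sample canister, also bare aluminium and 60 mm in diameter but 90 mm high; stands among the flat tins, not part of the job; this point is its centre, 45 mm above its underside
- canister2_centre (a point): tall sample canister, also bare aluminium and 60 mm in diameter but 90 mm high; stands among the flat tins, not part of the job; this point is its centre, 45 mm above its underside
Not all that is in view belongs to the job. What is shaped like the part that bears tin2_centre but brown or orange is not meant. What is shaped like the part that bears tin3_centre but turquoise is not meant.

How it is judged (in metres and radians):
On the way, in this order (a step that is already met when the one before it is completed fails the run):
1. exactly three flat tins stand upright in the tray, the spare ones left standing (x of tin5_centre in the frame of tray_base between -0.05 and 0.05 m and y of tin5_centre in the frame of tray_base between -0.096 and 0.096 m and z of tin5_centre in the frame of tray_base between 0.02 and 0.034 m and angle between tin5_centre's own z axis and vertical below 0.15 rad and ((x of tin1_centre in the frame of tray_base between -0.05 and 0.05 m and y of tin1_centre in the frame of tray_base between -0.096 and 0.096 m and z of tin1_centre in the frame of tray_base between 0.02 and 0.034 m and angle between each of tin1_centre, tin2_centre, tin3_centre, tin4_centre's own z axis and vertical below 0.15 rad and x of tin2_centre in the frame of tray_base between -0.05 and 0.05 m and y of tin2_centre in the frame of tray_base between -0.096 and 0.096 m and z of tin2_centre in the frame of tray_base between 0.02 and 0.034 m and distance of each of tin3_centre, tin4_centre from where it was at the start of the episode below 0.04 m) or (x of tin1_centre in the frame of tray_base between -0.05 and 0.05 m and y of tin1_centre in the frame of tray_base between -0.096 and 0.096 m and z of tin1_centre in the frame of tray_base between 0.02 and 0.034 m and angle between each of tin1_centre, tin3_centre, tin2_centre, tin4_centre's own z axis and vertical below 0.15 rad and x of tin3_centre in the frame of tray_base between -0.05 and 0.05 m and y of tin3_centre in the frame of tray_base between -0.096 and 0.096 m and z of tin3_centre in the frame of tray_base between 0.02 and 0.034 m and distance of each of tin2_centre, tin4_centre from where it was at the start of the episode below 0.04 m) or (x of tin1_centre in the frame of tray_base between -0.05 and 0.05 m and y of tin1_centre in the frame of tray_base between -0.096 and 0.096 m and z of tin1_centre in the frame of tray_base between 0.02 and 0.034 m and angle between each of tin1_centre, tin4_centre, tin2_centre, tin3_centre's own z axis and vertical below 0.15 rad and x of tin4_centre in the frame of tray_base between -0.05 and 0.05 m and y of tin4_centre in the frame of tray_base between -0.096 and 0.096 m and z of tin4_centre in the frame of tray_base between 0.02 and 0.034 m and distance of each of tin2_centre, tin3_centre from where it was at the start of the episode below 0.04 m) or (x of tin2_centre in the frame of tray_base between -0.05 and 0.05 m and y of tin2_centre in the frame of tray_base between -0.096 and 0.096 m and z of tin2_centre in the frame of tray_base between 0.02 and 0.034 m and angle between each of tin2_centre, tin3_centre, tin1_centre, tin4_centre's own z axis and vertical below 0.15 rad and x of tin3_centre in the frame of tray_base between -0.05 and 0.05 m and y of tin3_centre in the frame of tray_base between -0.096 and 0.096 m and z of tin3_centre in the frame of tray_base between 0.02 and 0.034 m and distance of each of tin1_centre, tin4_centre from where it was at the start of the episode below 0.04 m) or (x of tin2_centre in the frame of tray_base between -0.05 and 0.05 m and y of tin2_centre in the frame of tray_base between -0.096 and 0.096 m and z of tin2_centre in the frame of tray_base between 0.02 and 0.034 m and angle between each of tin2_centre, tin4_centre, tin1_centre, tin3_centre's own z axis and vertical below 0.15 rad and x of tin4_centre in the frame of tray_base between -0.05 and 0.05 m and y of tin4_centre in the frame of tray_base between -0.096 and 0.096 m and z of tin4_centre in the frame of tray_base between 0.02 and 0.034 m and distance of each of tin1_centre, tin3_centre from where it was at the start of the episode below 0.04 m) or (x of tin3_centre in the frame of tray_base between -0.05 and 0.05 m and y of tin3_centre in the frame of tray_base between -0.096 and 0.096 m and z of tin3_centre in the frame of tray_base between 0.02 and 0.034 m and angle between each of tin3_centre, tin4_centre, tin1_centre, tin2_centre's own z axis and vertical below 0.15 rad and x of tin4_centre in the frame of tray_base between -0.05 and 0.05 m and y of tin4_centre in the frame of tray_base between -0.096 and 0.096 m and z of tin4_centre in the frame of tray_base between 0.02 and 0.034 m and distance of each of tin1_centre, tin2_centre from where it was at the start of the episode below 0.04 m))), for 0.2 s.
2. the loaded tray is slid until its middle line is at the pointers (all of step 1 and y of tray_base in the frame of index_mark between -0.005 and 0.005 m and x of tray_base in the frame of index_mark between -0.006 and 0.006 m and z of tray_base in the frame of index_mark between -0.003 and 0.004 m and angle between tray_base's own z axis and vertical below 0.04 rad), for 0.2 s.
At the end, for the whole second after the job is handed in: Tin 5 and exactly two of tins 1 to 4 stand upright (within 0.15 rad) on the tray's floor; the other two flat tins and both canisters stand upright within 40 mm of where they began; the tray lies flat between the guide strips, its middle line within 5 mm of the pointers along the stand's y (all of step 2 and distance of each of canister1_centre, canister2_centre from where it was at the start of the episode below 0.04 m and angle between each of canister1_centre, canister2_centre's own z axis and vertical below 0.15 rad); the robot touches nothing.
It fails at once if the tray is lifted off the stand or tipped (more than 12 mm or 0.12 rad) (z of tray_base in the frame of index_mark above 0.012 m or angle between tray_base's own z axis and vertical above 0.12 rad).
It fails at once if a canister is knocked over or put in the tray (angle between any of canister1_centre, canister2_centre's own z axis and vertical above 0.6 rad or (horizontal distance between canister1_centre and tray_base below 0.09 m and height (world z) of canister1_centre below 0.085 m) or (horizontal distance between canister2_centre and tray_base below 0.09 m and height (world z) of canister2_centre below 0.085 m)).
It also fails if it takes over 64 s, if anything falls off the work surface, if the arm or the gripper's body presses on something with over 40 N, if the wrist force passes 120 N, or if a joint passes its speed limit or range.

## Working session

There is one attempt and no reset: what is moved stays moved. The work goes in short steps, Python scripts to look and compute and a tool call to move; the robot and the scene stay as the last step left them, time stands still between calls to the robot, and variables do not carry over. Pictures are saved under pics/ and viewed, at most 10 in all, crops included, and the job is handed in when it is done.

Besides the shell and the picture viewer there is one more tool, called after "Call:" by a JSON object that holds its "api" and its "payload". servo_tool: Moves the arm, as the interface text tells. Its arguments: {"type":"object","properties":{"commands":{"type":"array","items":{"type":"object","properties":{"fingers":{"type":"number"},"x":{"type":"number"},"y":{"type":"number"},"z":{"type":"number"},"wx":{"type":"number"},"wy":{"type":"number"},"wz":{"type":"number"}}}},"squeeze":{"type":"number"}},"required":["commands"]}

```bash
mkdir -p pics; ls; cat > h.py <<'E'
from rig import *
import numpy as np, cv2
def cam(n):
    c=calibration(n); f=200/np.tan(np.radians(c["fov_y"])/2); return c,f
def cloud(n,d):
    c,f=cam(n); v,u=np.mgrid[0:400,0:640]
    P=np.stack([(u-c["cx"])/f*d,(v-c["cy"])/f*d,d],-1)
    return (P-np.array(c["t"]))@np.array(c["R"])
def proj(n,X):
    c,f=cam(n); p=np.array(c["R"])@np.array(X)+np.array(c["t"]); return c["cx"]+f*p[0]/p[2],c["cy"]+f*p[1]/p[2]
def save(n,i,a): cv2.imwrite(f"pics/{n}.png",a[...,::-1])
E
python3 - <<'E'
from h import *
for n in ("top","scene"):
    im,d=get_image(n); np.savez(f"{n}0.npz",im=im,d=d)
    cv2.imwrite(f"pics/{n}0.png",im[...,::-1])
    c,f=cam(n); print(n,f,c)
o=observe(); print(o["tool_pos"],o["tcp_rot"],o["t"])
E
```

```text
pics
top 406.01517701826623 {'fov_y': 52.44901567244069, 'cx': 328.9375776647278, 'cy': 197.33739032630243, 'R': array([[-0.01534278, -0.9998026 ,  0.0126239 ],
       [-0.99245146,  0.01369117, -0.12187144],
       [ 0.12167455, -0.01439845, -0.99246561]]), 't': array([-0.11445327,  0.47065812,  0.96847653])}
scene 363.26342852383976 {'fov_y': 57.67125193472779, 'cx': 320.952330413058, 'cy': 201.96542518886307, 'R': array([[-0.88702513,  0.46136883,  0.01803392],
       [ 0.28826812,  0.58388767, -0.75893128],
       [-0.36067702, -0.66799251, -0.65092096]]), 't': array([ 0.47034968, -0.01518921,  1.14901512])}
[ 0.21280772 -0.61363091  0.25215936] [-1.79889865e+02 -7.07039539e-03  1.91249884e+01] 0.1
```

View pics/top0.png

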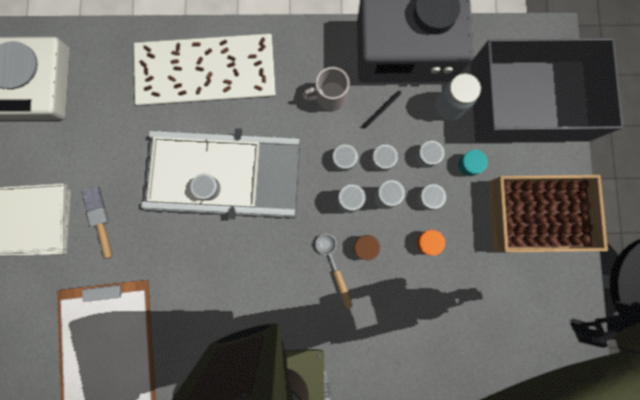

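View pics/scene0.png

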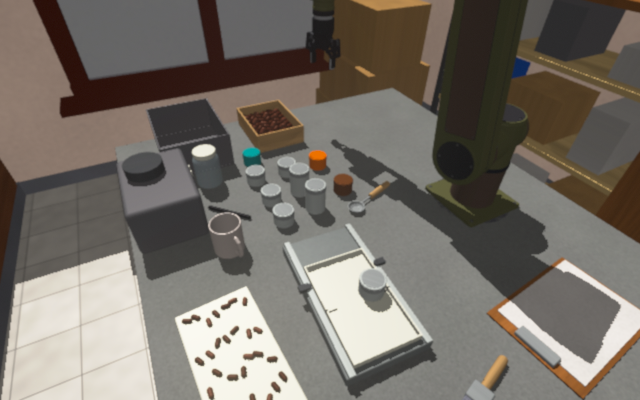

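Top view: aluminium tops are at (345,157), (385,157), (431,152), (351,197), (391,193) and (433,197). Decoys are brown (367,247), orange (432,242) and turquoise (475,162). Tin 5 is in the tray at (204,187), and the pointers are at about (238,134) and (230,211). In the scene view one canister is clearly tall, at (316,195). I'll use depth to separate tins from canisters.

```bash
cat > m.py <<'E'
from h import *
def tops(im,d,n="top"):
    P=cloud(n,d); out=[]
    Z=P[...,2]
    for lo,hi in ((.038,.052),(.068,.09),(.083,.097)):
        m=((Z>lo)&(Z<hi)&(d>0)).astype(np.uint8)
        k,l,s,c=cv2.connectedComponentsWithStats(m)
        for i in range(1,k):
            if 150<s[i,4]<2500:
                q=P[l==i]; h=cv2.convexHull(q[:,:2].astype(np.float32)); (x,y),r=cv2.minEnclosingCircle(h)
                out.append((lo,c[i].round(),s[i,4],np.median(q,0).round(4),(round(x,4),round(y,4),round(r,4))))
    return out,P
E
python3 - <<'E'
from m import *
z=np.load("top0.npz"); o,P=tops(z["im"],z["d"])
for a in o: print(*a)
for u,v in [(345,157),(385,157),(431,152),(351,197),(391,193),(433,197),(367,247),(432,242),(475,162),(238,134),(230,211),(204,187),(275,175),(180,160),(240,180),(200,90)]: print((u,v),P[v,u].round(4))
im=z["im"]; a=cv2.resize(im[120:225,130:310],None,fx=4,fy=4,interpolation=cv2.INTER_CUBIC); save("tray0",0,a)
a=cv2.resize(im[135:265,320:500],None,fx=4,fy=4,interpolation=cv2.INTER_CUBIC); save("sup0",0,a)
E
```

```text
0.038 [57. 80.] 326 [0.7694 0.5505 0.0458] (0.7774, 0.5607, 0.0985)
0.038 [568.  73.] 534 [ 0.8202 -0.7919  0.0451] (0.7308, -0.6666, 0.1598)
0.038 [403.  76.] 243 [ 0.7704 -0.3116  0.0448] (0.7966, -0.322, 0.1249)
0.038 [515. 129.] 280 [ 0.6103 -0.5577  0.0451] (0.6677, -0.6489, 0.16)
0.038 [204. 169.] 1419 [0.567  0.1787 0.0431] (0.5477, 0.1769, 0.1631)
0.038 [431. 152.] 472 [ 0.5752 -0.3737  0.0447] (0.576, -0.3745, 0.0314)
0.038 [344. 156.] 476 [ 0.5679 -0.1598  0.045 ] (0.5682, -0.1606, 0.0305)
0.038 [384. 156.] 473 [ 0.5668 -0.2585  0.0447] (0.5668, -0.259, 0.0308)
0.038 [474. 162.] 480 [ 0.55   -0.4792  0.0446] (0.5512, -0.4802, 0.0311)
0.038 [498. 214.] 185 [ 0.4187 -0.5293  0.0445] (0.4209, -0.5295, 0.089)
0.038 [534. 209.] 1817 [ 0.4374 -0.6234  0.0434] (0.4245, -0.6067, 0.0995)
0.038 [577. 212.] 1694 [ 0.4241 -0.7194  0.0438] (0.4211, -0.7201, 0.095)
0.038 [432. 196.] 497 [ 0.4667 -0.3724  0.0447] (0.4664, -0.3735, 0.0307)
0.038 [514. 230.] 363 [ 0.384  -0.5704  0.0435] (0.3819, -0.5637, 0.0422)
0.038 [431. 242.] 507 [ 0.3556 -0.3647  0.0447] (0.3553, -0.3653, 0.0307)
0.03
[... 1330 characters left out ...]
.] 542 [ 0.4701 -0.2634  0.0898] (0.471, -0.2636, 0.0309)
0.083 [351. 197.] 542 [ 0.4616 -0.1714  0.0896] (0.462, -0.1715, 0.0307)
(345, 157) [ 0.5655 -0.1618  0.0474]
(385, 157) [ 0.565  -0.2602  0.0446]
(431, 152) [ 0.5753 -0.3732  0.0479]
(351, 197) [ 0.4613 -0.1712  0.0928]
(391, 193) [ 0.4693 -0.2638  0.0931]
(433, 197) [ 0.4644 -0.3737  0.0451]
(367, 247) [ 0.3464 -0.2105  0.0413]
(432, 242) [ 0.3559 -0.3661  0.0454]
(475, 162) [ 0.5493 -0.4808  0.0463]
(238, 134) [0.6275 0.1005 0.0436]
(230, 211) [0.4373 0.1171 0.0448]
(204, 187) [0.491  0.1702 0.0801]
(275, 175) [0.5261 0.0109 0.0313]
(180, 160) [0.5663 0.2445 0.0332]
(240, 180) [0.5149 0.0971 0.03  ]
(200, 90) [0.7524 0.2048 0.0162]
```

View pics/tray0.png

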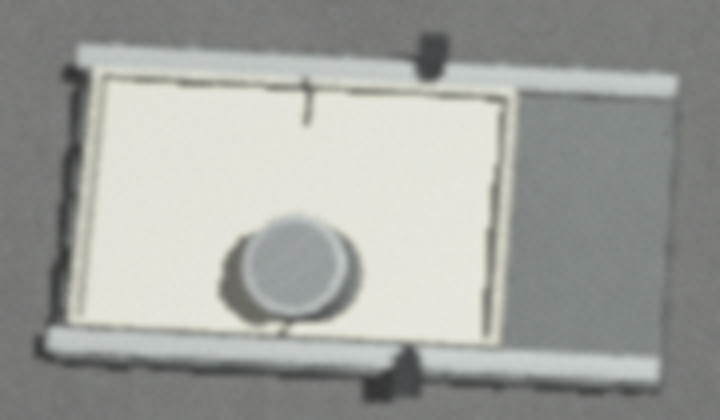

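View pics/sup0.png

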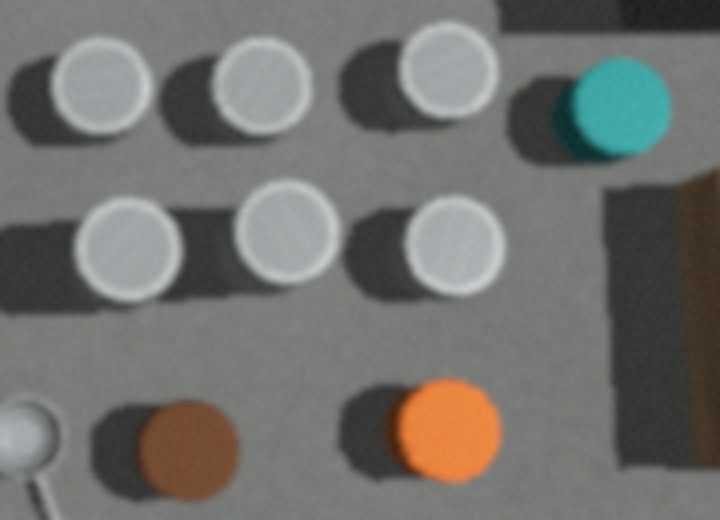

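Crop check: the two canisters, with tops at 90 mm, are (351,197) and (391,193). The flat tins are (345,157), (385,157), (431,152) and (433,197). I'll take A (345,157) and B (385,157). Next I measure the tray and pointers.

```bash
cat >> m.py <<'E'
from scipy.spatial.transform import Rotation as Ro
def onplane(uv,z,n="top"):
    c,f=cam(n); uv=np.atleast_2d(uv).astype(float); R=np.array(c["R"]);t=np.array(c["t"])
    ray=np.c_[(uv[:,0]-c["cx"])/f,(uv[:,1]-c["cy"])/f,np.ones(len(uv))]@R; o=-R.T@t
    return (o+ray*((z-o[2])/ray[:,2])[:,None])[:,:2]
def tray(im):
    # tray outline (rim z .046) and pointers (z .0455)
    g=im.astype(int); w=((g.min(2)>150)&(g[...,0]-g[...,2]>6)).astype(np.uint8)
    w[:, :140]=0; w[:125]=0; w[220:]=0; w[:,310:]=0
    w=cv2.morphologyEx(w,cv2.MORPH_CLOSE,np.ones((3,3)))
    k,l,s,c=cv2.connectedComponentsWithStats(w); i=1+np.argmax(s[1:,4])
    vu=np.argwhere(l==i); P=onplane(vu[:,::-1],.046)
    r=cv2.minAreaRect(P.astype(np.float32)); return r,s[i],w
def to(X,yaw,st=None):
    """tool-frame shift and turn from the current pose to world pose pointing down with yaw"""
    o=st or observe(); R=Ro.from_euler('xyz',o["tcp_rot"],degrees=True)
    T=Ro.from_euler('xyz',[180,0,yaw],degrees=True)
    return R.inv().apply(np.array(X)-o["tool_pos"]).round(4),(R.inv()*T).as_rotvec().round(4)
E
python3 - <<'E'
from m import *
z=np.load("top0.npz"); im=z["im"]
r,s,w=tray(im); print(r,s)
f=lambda U,V:((U+.5)/4-.5+130,(V+.5)/4-.5+120)
print("mid line",onplane([f(308,80),f(285,332)],.046))
print("pointer tips z.0455",onplane([f(432,78),f(405,348)],.0455), "outer",onplane([f(433,36)],.0455))
print("strips",onplane([f(80,48),f(678,78),f(47,345),f(658,372)],.038))
g=im.astype(int).max(2)
for v0,v1,u0,u1 in ((128,141,228,248),(205,220,218,240)):
    print(g[v0:v1,u0:u1])
print(to([.568,-.1605,.15],45),to([.568,-.1605,.037],45))
E
```

```text
((0.5352881550788879, 0.18250849843025208), (0.2613835632801056, 0.1589803546667099), 86.26091003417969) [ 147  137  113   70 6186]
mid line [[0.61352244 0.1764737 ]
 [0.45836213 0.18694436]]
pointer tips z.0455 [[0.61401276 0.10084995]
 [0.44773845 0.11503625]] outer [[0.64052815 0.10055399]]
strips [[ 0.63767014  0.31960182]
 [ 0.6142516  -0.04952408]
 [ 0.45336876  0.3323833 ]
 [ 0.43174627 -0.03625038]]
[[121 122 124 124 125 124 113 104  96  97  96  96 100 106 119 124 128 128
  124 125]
 [121 124 125 121 121 120 110  91  80  80  81  82  83  92 108 123 127 129
  127 127]
 [121 122 123 126 126 118 105  85  77  72  74  74  76  84 104 122 127 125
  123 124]
 [123 122 126 125 123 117 104  86  74  69  74  72  72  84 103 120 123 126
  125 122]
 [119 119 122 119 121 116 101  84  75  73  74  76  73  81 107 119 126 124
  124 123]
 [115 112 110 111 109 104  94  81  76  75  73  73  77  84 107 119 125 125
  122 124]
 [130 127 122 112 104  91  81  73  73  71  73  73  77  91 112 124 125 125
  123 125]
 [169 168 165 152 138 114  87  73  71  72  71  71  83 112 138 148 146 145
  144 143]
 [197 195
[... 1258 characters left out ...]
7  94  83  75  74  77  70  66  59  60  67  76  78  75  75  74  76  82
   96 102 106 105]
 [110 108  89  66  55  54  58  57  58  59  66  72  73  77  75  73  71  78
   90  96  95  96]
 [122 115  92  70  55  56  56  57  57  62  70  76  76  76  76  74  76  93
  109 112 113 113]
 [123 119  95  69  58  57  58  55  56  62  70  78  78  77  76  75  80 103
  120 128 129 123]
 [125 119  97  71  59  55  53  55  58  66  75  83  85  86  82  80  88 106
  123 125 126 126]
 [123 118  98  76  67  63  64  63  62  72  91  99 102 102 103 101 105 117
  125 127 125 123]]
(array([ 0.484 , -0.3116,  0.1028]), array([-0.0019, -0.0006, -0.4516])) (array([ 0.484 , -0.3113,  0.2158]), array([-0.0019, -0.0006, -0.4516]))
```

Measurements agree with the given sizes: the outline reads 261x159 mm against 258x158, axis yaw is -3.7°, and tin 5 is at tray x of -41 mm. The tray must go about 74 mm in -y. First move: hover over tin A with the jaws along the free diagonal.

Call:
{"api": "servo_tool", "payload": {"commands": [{"x": 0.484,"y": -0.3116,"z": 0.1028,"wz": -0.4516,"fingers": -1},{"x": 0.484,"y": -0.3116,"z": 0.1028,"wz": -0.4516,"fingers": -1},{"x": 0.484,"y": -0.3116,"z": 0.1028,"wz": -0.4516,"fingers": -1},{"x": 0.484,"y": -0.3116,"z": 0.1028,"wz": -0.4516,"fingers": -1},{"x": 0.484,"y": -0.3116,"z": 0.1028,"wz": -0.4516,"fingers": -1},{"x": 0.484,"y": -0.3116,"z": 0.1028,"wz": -0.4516,"fingers": -1},{"x": 0.484,"y": -0.3116,"z": 0.1028,"wz": -0.4516,"fingers": -1},{"x": 0.484,"y": -0.3116,"z": 0.1028,"wz": -0.4516,"fingers": -1},{"x": 0.484,"y": -0.3116,"z": 0.1028,"wz": -0.4516,"fingers": -1},{"x": 0.484,"y": -0.3116,"z": 0.1028,"wz": -0.4516,"fingers": -1},{"x": 0.484,"y": -0.3116,"z": 0.1028,"wz": -0.4516,"fingers": -1},{"x": 0.484,"y": -0.3116,"z": 0.1028,"wz": -0.4516,"fingers": -1}], "squeeze": 35}}

```text
invalid input
```

Call:
{"api": "servo_tool", "payload": {"commands": [{"x": 0.484,"y": -0.312,"z": 0.103,"wx": 0,"wy": 0,"wz": -0.45,"fingers": -1},{"x": 0.484,"y": -0.312,"z": 0.103,"wx": 0,"wy": 0,"wz": -0.45,"fingers": -1},{"x": 0.484,"y": -0.312,"z": 0.103,"wx": 0,"wy": 0,"wz": -0.45,"fingers": -1},{"x": 0.484,"y": -0.312,"z": 0.103,"wx": 0,"wy": 0,"wz": -0.45,"fingers": -1}]}}

```text
t: 0.43
tool_pos: [0.3145, -0.4833, 0.223]
tcp_rot: [-180.0, -0.0, 45.2]
force: [0.8, -0.7, -0.2]
gripper_width: 0.0853
finger_force: 0.0
```

Call:
{"api": "servo_tool", "payload": {"commands": [{"x": 0.408,"y": -0.0475,"z": 0.073,"wx": 0,"wy": 0,"wz": 0,"fingers": -1},{"x": 0.408,"y": -0.0475,"z": 0.073,"wx": 0,"wy": 0,"wz": 0,"fingers": -1},{"x": 0.408,"y": -0.0475,"z": 0.073,"wx": 0,"wy": 0,"wz": 0,"fingers": -1},{"x": 0.408,"y": -0.0475,"z": 0.073,"wx": 0,"wy": 0,"wz": 0,"fingers": -1},{"x": 0.408,"y": -0.0475,"z": 0.073,"wx": 0,"wy": 0,"wz": 0,"fingers": -1},{"x": 0.408,"y": -0.0475,"z": 0.073,"wx": 0,"wy": 0,"wz": 0,"fingers": -1},{"x": 0.408,"y": -0.0475,"z": 0.073,"wx": 0,"wy": 0,"wz": 0,"fingers": -1},{"x": 0.408,"y": -0.0475,"z": 0.073,"wx": 0,"wy": 0,"wz": 0,"fingers": -1},{"x": 0.408,"y": -0.0475,"z": 0.073,"wx": 0,"wy": 0,"wz": 0,"fingers": -1},{"x": 0.408,"y": -0.0475,"z": 0.073,"wx": 0,"wy": 0,"wz": 0,"fingers": -1},{"x": 0.408,"y": -0.0475,"z": 0.073,"wx": 0,"wy": 0,"wz": 0,"fingers": -1},{"x": 0.408,"y": -0.0475,"z": 0.073,"wx": 0,"wy": 0,"wz": 0,"fingers": -1}], "squeeze": 35}}

```text
t: 1.43
tool_pos: [0.5698, -0.1611, 0.1497]
tcp_rot: [-179.9, 0.1, 45.1]
force: [-1.2, -0.0, 0.3]
gripper_width: 0.0852
finger_force: 0.0
```

```bash
python3 - <<'E'
from m import *
o=observe(); print(o["t"],o["tool_pos"],o["tcp_rot"],o["gripper_width"]); print(to([.568,-.1605,.037],45))
E
```

```text
1.4333 [ 0.56979542 -0.1610983   0.14965436] [-1.79879384e+02  6.35258553e-02  4.51376312e+01] 0.08518212362942024
(array([-0.0007, -0.0015,  0.1127]), array([-0.0021,  0.0011,  0.0024]))
```

Call:
{"api": "servo_tool", "payload": {"commands": [{"x": -0.001,"y": -0.0015,"z": 0.04,"wx": 0,"wy": 0,"wz": 0,"fingers": -1},{"x": -0.001,"y": -0.0015,"z": 0.08,"wx": 0,"wy": 0,"wz": 0,"fingers": -1},{"x": -0.001,"y": -0.0015,"z": 0.113,"wx": 0,"wy": 0,"wz": 0,"fingers": -1},{"x": -0.001,"y": -0.0015,"z": 0.113,"wx": 0,"wy": 0,"wz": 0,"fingers": -1},{"x": -0.001,"y": -0.0015,"z": 0.113,"wx": 0,"wy": 0,"wz": 0,"fingers": 1},{"x": -0.001,"y": -0.0015,"z": 0.113,"wx": 0,"wy": 0,"wz": 0,"fingers": 1},{"x": -0.001,"y": -0.0015,"z": 0.113,"wx": 0,"wy": 0,"wz": 0,"fingers": 1},{"x": -0.001,"y": -0.0015,"z": 0.113,"wx": 0,"wy": 0,"wz": 0,"fingers": 1},{"x": -0.001,"y": -0.0015,"z": 0.113,"wx": 0,"wy": 0,"wz": 0,"fingers": 1}]}}

```text
t: 2.18
tool_pos: [0.5697, -0.1639, 0.0411]
tcp_rot: [179.7, -0.1, 44.9]
force: [0.7, -0.7, 5.7]
gripper_width: 0.0593
finger_force: 38.6
```

```bash
python3 - <<'E'
from m import *
o=observe(); print(o["t"],o["tool_pos"],o["gripper_width"],o["finger_force"])
print(to([.568,-.1605,.15],-3.7),to([.5615,.1202,.15],-3.7),to([.5615,.1202,.072],-3.7))
E
```

```text
2.1833 [ 0.56966048 -0.16394773  0.04105478] 0.05928764579064036 38.55759680271149
(array([ 0.0015, -0.0031, -0.109 ]), array([ 0.0039, -0.0039,  0.8482])) (array([ 0.195 , -0.2065, -0.1096]), array([ 0.0039, -0.0039,  0.8482])) (array([ 0.1949, -0.2069, -0.0316]), array([ 0.0039, -0.0039,  0.8482]))
```

Call:
{"api": "servo_tool", "payload": {"commands": [{"x": 0,"y": 0,"z": -0.04,"wx": 0,"wy": 0,"wz": 0,"fingers": 1},{"x": 0,"y": 0,"z": -0.08,"wx": 0,"wy": 0,"wz": 0,"fingers": 1},{"x": 0.02,"y": -0.021,"z": -0.109,"wx": 0,"wy": 0,"wz": 0.1,"fingers": 1},{"x": 0.045,"y": -0.047,"z": -0.109,"wx": 0,"wy": 0,"wz": 0.2,"fingers": 1},{"x": 0.07,"y": -0.074,"z": -0.109,"wx": 0,"wy": 0,"wz": 0.3,"fingers": 1},{"x": 0.097,"y": -0.103,"z": -0.109,"wx": 0,"wy": 0,"wz": 0.42,"fingers": 1},{"x": 0.125,"y": -0.132,"z": -0.109,"wx": 0,"wy": 0,"wz": 0.54,"fingers": 1},{"x": 0.15,"y": -0.16,"z": -0.109,"wx": 0,"wy": 0,"wz": 0.65,"fingers": 1},{"x": 0.175,"y": -0.186,"z": -0.109,"wx": 0,"wy": 0,"wz": 0.76,"fingers": 1},{"x": 0.195,"y": -0.207,"z": -0.109,"wx": 0,"wy": 0,"wz": 0.848,"fingers": 1},{"x": 0.195,"y": -0.207,"z": -0.109,"wx": 0,"wy": 0,"wz": 0.848,"fingers": 1},{"x": 0.195,"y": -0.207,"z": -0.109,"wx": 0,"wy": 0,"wz": 0.848,"fingers": 1}]}}

```text
t: 3.18
tool_pos: [0.5596, 0.1228, 0.1477]
tcp_rot: [180.0, -0.1, -3.4]
force: [0.1, -0.9, -0.8]
gripper_width: 0.0589
finger_force: 38.8
```

```bash
python3 - <<'E'
from m import *
o=observe(); print(o["t"],o["tool_pos"],o["gripper_width"],o["finger_force"],o["force"])
print(to([.5615,.1202,.076],-3.7))
im,d=get_image("top"); o,P=tops(im,d)
for a in o:
    if a[3][0]<.62 and a[3][0]>.43 and -.45<a[3][1]<.4: print(*a)
print(tray(im)[0])
m=(P[...,2]>.12)&(P[...,2]<.18)&(P[...,0]>.4)
im2=im[110:270,120:500]; save("t1",0,cv2.resize(im2,None,fx=2,fy=2))
E
```

```text
3.1833 [0.55960849 0.12280537 0.14768107] 0.058926351088675166 38.77704620361328 [ 0.11306383 -0.89330912 -0.75232684]
(array([0.002 , 0.0025, 0.0717]), array([ 0.0001, -0.0011,  0.0045]))
0.038 [242. 184.] 478 [0.4571 0.0816 0.0439] (0.5295, 0.102, 0.1142)
0.038 [431. 153.] 475 [ 0.5739 -0.3735  0.0448] (0.5755, -0.3741, 0.0312)
0.038 [384. 156.] 471 [ 0.5665 -0.2589  0.045 ] (0.5674, -0.2592, 0.031)
0.038 [432. 196.] 497 [ 0.4667 -0.3725  0.0447] (0.4665, -0.3738, 0.0312)
0.068 [390. 194.] 297 [ 0.4656 -0.2623  0.0886] (0.4708, -0.2636, 0.0308)
0.068 [350. 197.] 288 [ 0.4597 -0.169   0.0887] (0.462, -0.1719, 0.0307)
0.083 [391. 193.] 541 [ 0.4699 -0.2633  0.0898] (0.4709, -0.2638, 0.0307)
0.083 [351. 197.] 542 [ 0.4615 -0.1715  0.0898] (0.462, -0.1717, 0.0307)
((0.530389666557312, 0.1107887402176857), (0.11814753711223602, 0.15928013622760773), 86.01805114746094)
```

View pics/t1.png

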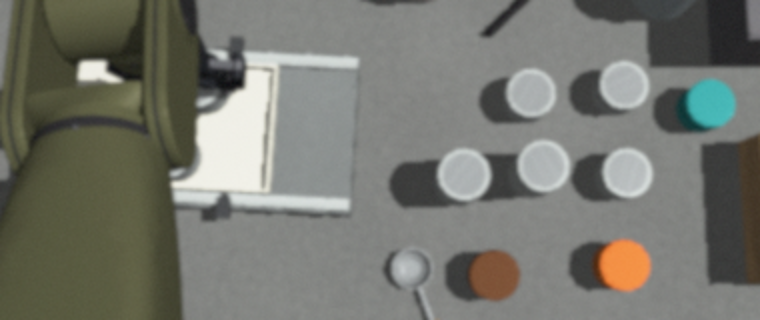

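The arm hides the tray, but tin A is held at the jaw near crop pixel (210,95). All the other tins and canisters are unmoved. Now I lower, release and retreat.

Call:
{"api": "servo_tool", "payload": {"commands": [{"x": 0.002,"y": 0.0025,"z": 0.03,"wx": 0,"wy": 0,"wz": 0,"fingers": 1},{"x": 0.002,"y": 0.0025,"z": 0.055,"wx": 0,"wy": 0,"wz": 0,"fingers": 1},{"x": 0.002,"y": 0.0025,"z": 0.066,"wx": 0,"wy": 0,"wz": 0,"fingers": 1},{"x": 0.002,"y": 0.0025,"z": 0.07,"wx": 0,"wy": 0,"wz": 0,"fingers": 1},{"x": 0.002,"y": 0.0025,"z": 0.0715,"wx": 0,"wy": 0,"wz": 0,"fingers": 1},{"x": 0.002,"y": 0.0025,"z": 0.0715,"wx": 0,"wy": 0,"wz": 0,"fingers": 1}]}}

```text
t: 3.73
tool_pos: [0.5621, 0.118, 0.0761]
tcp_rot: [-180.0, -0.1, -3.7]
force: [0.8, -0.1, -0.9]
gripper_width: 0.0585
finger_force: 38.8
```

Call:
{"api": "servo_tool", "payload": {"commands": [{"x": 0,"y": 0,"z": 0.0015,"wx": 0,"wy": 0,"wz": 0,"fingers": 1},{"x": 0,"y": 0,"z": 0.0015,"wx": 0,"wy": 0,"wz": 0,"fingers": 0.2},{"x": 0,"y": 0,"z": 0.0015,"wx": 0,"wy": 0,"wz": 0,"fingers": -0.3},{"x": 0,"y": 0,"z": 0.0015,"wx": 0,"wy": 0,"wz": 0,"fingers": -1},{"x": 0,"y": 0,"z": 0.0015,"wx": 0,"wy": 0,"wz": 0,"fingers": -1},{"x": 0,"y": 0,"z": 0.0015,"wx": 0,"wy": 0,"wz": 0,"fingers": -1},{"x": 0,"y": 0,"z": -0.03,"wx": 0,"wy": 0,"wz": 0,"fingers": -1},{"x": 0,"y": 0,"z": -0.07,"wx": 0,"wy": 0,"wz": 0,"fingers": -1},{"x": 0,"y": 0,"z": -0.08,"wx": 0,"wy": 0,"wz": 0,"fingers": -1}]}}

```text
t: 4.48
tool_pos: [0.5645, 0.1192, 0.1618]
tcp_rot: [-179.9, -0.5, -3.7]
force: [1.5, 1.2, 1.4]
gripper_width: 0.0855
finger_force: 0.0
```

```bash
python3 - <<'E'
from m import *
o=observe(); print(o["t"],o["tool_pos"],o["gripper_width"],o["finger_force"],o["force"])
print(to([.567,-.259,.15],45),to([.567,-.259,.037],45))
E
```

```text
4.4833 [0.56452591 0.11922526 0.1617558 ] 0.0854930382867271 0.0 [1.48802514 1.2131232  1.39120933]
(array([0.0266, 0.3773, 0.0114]), array([ 0.0022, -0.009 , -0.8494])) (array([0.0256, 0.3775, 0.1243]), array([ 0.0022, -0.009 , -0.8494]))
```

Call:
{"api": "servo_tool", "payload": {"commands": [{"x": 0.004,"y": 0.05,"z": 0.01,"wx": 0,"wy": 0,"wz": -0.1,"fingers": -1},{"x": 0.008,"y": 0.1,"z": 0.01,"wx": 0,"wy": 0,"wz": -0.2,"fingers": -1},{"x": 0.01,"y": 0.14,"z": 0.01,"wx": 0,"wy": 0,"wz": -0.3,"fingers": -1},{"x": 0.013,"y": 0.18,"z": 0.01,"wx": 0,"wy": 0,"wz": -0.4,"fingers": -1},{"x": 0.016,"y": 0.22,"z": 0.01,"wx": 0,"wy": 0,"wz": -0.5,"fingers": -1},{"x": 0.018,"y": 0.26,"z": 0.01,"wx": 0,"wy": 0,"wz": -0.6,"fingers": -1},{"x": 0.021,"y": 0.3,"z": 0.01,"wx": 0,"wy": 0,"wz": -0.7,"fingers": -1},{"x": 0.024,"y": 0.34,"z": 0.01,"wx": 0,"wy": 0,"wz": -0.78,"fingers": -1},{"x": 0.026,"y": 0.377,"z": 0.01,"wx": 0,"wy": 0,"wz": -0.85,"fingers": -1},{"x": 0.026,"y": 0.377,"z": 0.01,"wx": 0,"wy": 0,"wz": -0.85,"fingers": -1},{"x": 0.026,"y": 0.377,"z": 0.01,"wx": 0,"wy": 0,"wz": -0.85,"fingers": -1},{"x": 0.026,"y": 0.377,"z": 0.01,"wx": 0,"wy": 0,"wz": -0.85,"fingers": -1}]}}

```text
t: 5.48
tool_pos: [0.5631, -0.2589, 0.1451]
tcp_rot: [-179.9, -0.0, 44.9]
force: [-0.2, 0.0, 0.8]
gripper_width: 0.0854
finger_force: 0.0
```

```bash
python3 - <<'E'
from m import *
o=observe(); print(o["t"],o["tool_pos"],o["tcp_rot"],o["force"])
print(to([.567,-.259,.037],45))
im,d=get_image("top"); o,P=tops(im,d)
for a in o:
    if a[3][0]<.62 and a[3][0]>.43 and -.45<a[3][1]<.4: print(*a)
print(tray(im)[0])
E
```

```text
5.4833 [ 0.56311798 -0.25894192  0.14514107] [-1.79945942e+02 -1.76884462e-02  4.49468828e+01] [-0.21718392  0.01166213  0.82278718]
(array([0.0027, 0.0029, 0.1081]), array([-0.0009, -0.0003, -0.0009]))
0.038 [203. 171.] 1395 [0.5439 0.1765 0.0433] (0.5418, 0.1912, 0.16)
0.038 [433. 196.] 491 [ 0.4666 -0.3732  0.0447] (0.4663, -0.3737, 0.031)
0.068 [227. 156.] 537 [0.5635 0.1178 0.0789] (0.5649, 0.1187, 0.0308)
0.068 [203. 186.] 547 [0.4934 0.1726 0.0788] (0.494, 0.1741, 0.0309)
((0.5350174903869629, 0.18325814604759216), (0.2613655924797058, 0.1586725264787674), 86.41110229492188)
```

Call:
{"api": "servo_tool", "payload": {"commands": [{"x": 0.0015,"y": 0.0015,"z": 0.04,"wx": 0,"wy": 0,"wz": 0,"fingers": -1},{"x": 0.0015,"y": 0.0015,"z": 0.08,"wx": 0,"wy": 0,"wz": 0,"fingers": -1},{"x": 0.0015,"y": 0.0015,"z": 0.106,"wx": 0,"wy": 0,"wz": 0,"fingers": -1},{"x": 0.0015,"y": 0.0015,"z": 0.106,"wx": 0,"wy": 0,"wz": 0,"fingers": -1},{"x": 0.0015,"y": 0.0015,"z": 0.106,"wx": 0,"wy": 0,"wz": 0,"fingers": 1},{"x": 0.0015,"y": 0.0015,"z": 0.106,"wx": 0,"wy": 0,"wz": 0,"fingers": 1},{"x": 0.0015,"y": 0.0015,"z": 0.106,"wx": 0,"wy": 0,"wz": 0,"fingers": 1},{"x": 0.0015,"y": 0.0015,"z": 0.106,"wx": 0,"wy": 0,"wz": 0,"fingers": 1},{"x": 0.0015,"y": 0.0015,"z": 0.106,"wx": 0,"wy": 0,"wz": 0,"fingers": 1}]}}

```text
t: 6.28
tool_pos: [0.5673, -0.2598, 0.0425]
tcp_rot: [179.7, -0.1, 45.0]
force: [0.5, 0.5, 5.6]
gripper_width: 0.0591
finger_force: 38.4
```

```bash
python3 - <<'E'
from m import *
o=observe(); print(o["t"],o["tool_pos"],o["gripper_width"],o["finger_force"])
print(to([.567,-.259,.17],-3.7),to([.5693,.240,.17],-3.7))
E
```

```text
6.2833 [ 0.56728824 -0.25979272  0.04245188] 0.059065575969260264 38.418227434158325
(array([ 0.0006, -0.0002, -0.1275]), array([ 0.0035, -0.0036,  0.8504])) (array([ 0.3552, -0.3513, -0.1285]), array([ 0.0035, -0.0036,  0.8504]))
```

Call:
{"api": "servo_tool", "payload": {"commands": [{"x": 0,"y": 0,"z": -0.04,"wx": 0,"wy": 0,"wz": 0,"fingers": 1},{"x": 0,"y": 0,"z": -0.08,"wx": 0,"wy": 0,"wz": 0,"fingers": 1},{"x": 0.01,"y": -0.01,"z": -0.115,"wx": 0,"wy": 0,"wz": 0.05,"fingers": 1},{"x": 0.035,"y": -0.035,"z": -0.128,"wx": 0,"wy": 0,"wz": 0.12,"fingers": 1},{"x": 0.062,"y": -0.061,"z": -0.128,"wx": 0,"wy": 0,"wz": 0.2,"fingers": 1},{"x": 0.09,"y": -0.089,"z": -0.128,"wx": 0,"wy": 0,"wz": 0.28,"fingers": 1},{"x": 0.118,"y": -0.117,"z": -0.128,"wx": 0,"wy": 0,"wz": 0.36,"fingers": 1},{"x": 0.146,"y": -0.145,"z": -0.128,"wx": 0,"wy": 0,"wz": 0.44,"fingers": 1},{"x": 0.174,"y": -0.173,"z": -0.128,"wx": 0,"wy": 0,"wz": 0.52,"fingers": 1},{"x": 0.202,"y": -0.2,"z": -0.128,"wx": 0,"wy": 0,"wz": 0.6,"fingers": 1},{"x": 0.23,"y": -0.228,"z": -0.128,"wx": 0,"wy": 0,"wz": 0.68,"fingers": 1},{"x": 0.258,"y": -0.256,"z": -0.128,"wx": 0,"wy": 0,"wz": 0.76,"fingers": 1}]}}

```text
t: 7.28
tool_pos: [0.5665, 0.1061, 0.1683]
tcp_rot: [180.0, -0.1, 1.2]
force: [0.4, 0.9, -1.0]
gripper_width: 0.0591
finger_force: 38.6
```

```bash
python3 - <<'E'
from m import *
o=observe(); print(o["t"],o["tool_pos"],o["tcp_rot"],o["gripper_width"])
print(to([.5693,.240,.17],-3.7),to([.5693,.240,.080],-3.7))
E
```

```text
7.2833 [0.56647652 0.10605801 0.16834188] [ 1.79999861e+02 -8.31129395e-02  1.23404779e+00] 0.05908175395076672
(array([ 0.0057, -0.1339, -0.0017]), array([-0.0001, -0.0014,  0.0861])) (array([ 0.0056, -0.1339,  0.0883]), array([-0.0001, -0.0014,  0.0861]))
```

Call:
{"api": "servo_tool", "payload": {"commands": [{"x": 0.002,"y": -0.04,"z": -0.001,"wx": 0,"wy": 0,"wz": 0.03,"fingers": 1},{"x": 0.004,"y": -0.08,"z": -0.001,"wx": 0,"wy": 0,"wz": 0.06,"fingers": 1},{"x": 0.0055,"y": -0.115,"z": -0.001,"wx": 0,"wy": 0,"wz": 0.086,"fingers": 1},{"x": 0.0055,"y": -0.134,"z": -0.001,"wx": 0,"wy": 0,"wz": 0.086,"fingers": 1},{"x": 0.0055,"y": -0.134,"z": -0.001,"wx": 0,"wy": 0,"wz": 0.086,"fingers": 1},{"x": 0.0055,"y": -0.134,"z": 0.03,"wx": 0,"wy": 0,"wz": 0.086,"fingers": 1},{"x": 0.0055,"y": -0.134,"z": 0.06,"wx": 0,"wy": 0,"wz": 0.086,"fingers": 1},{"x": 0.0055,"y": -0.134,"z": 0.078,"wx": 0,"wy": 0,"wz": 0.086,"fingers": 1},{"x": 0.0055,"y": -0.134,"z": 0.087,"wx": 0,"wy": 0,"wz": 0.086,"fingers": 1},{"x": 0.0055,"y": -0.134,"z": 0.087,"wx": 0,"wy": 0,"wz": 0.086,"fingers": 1},{"x": 0.0055,"y": -0.134,"z": 0.087,"wx": 0,"wy": 0,"wz": 0.086,"fingers": 1}]}}

```text
t: 8.2
tool_pos: [0.5694, 0.238, 0.0813]
tcp_rot: [-180.0, -0.1, -3.5]
force: [0.6, 0.8, 0.2]
gripper_width: 0.0584
finger_force: 38.6
```

Call:
{"api": "servo_tool", "payload": {"commands": [{"x": 0,"y": 0,"z": 0.002,"wx": 0,"wy": 0,"wz": 0,"fingers": 1},{"x": 0,"y": 0,"z": 0.0035,"wx": 0,"wy": 0,"wz": 0,"fingers": 1},{"x": 0,"y": 0,"z": 0.0035,"wx": 0,"wy": 0,"wz": 0,"fingers": 1}]}}

```text
t: 8.45
tool_pos: [0.5694, 0.2384, 0.0781]
tcp_rot: [-180.0, -0.1, -3.5]
force: [0.4, 0.3, 0.1]
gripper_width: 0.0589
finger_force: 38.6
```

Call:
{"api": "servo_tool", "payload": {"commands": [{"x": 0,"y": 0,"z": 0.001,"wx": 0,"wy": 0,"wz": 0,"fingers": 0.2},{"x": 0,"y": 0,"z": 0.001,"wx": 0,"wy": 0,"wz": 0,"fingers": -0.3},{"x": 0,"y": 0,"z": 0.001,"wx": 0,"wy": 0,"wz": 0,"fingers": -1},{"x": 0,"y": 0,"z": 0.001,"wx": 0,"wy": 0,"wz": 0,"fingers": -1},{"x": 0,"y": 0,"z": 0.001,"wx": 0,"wy": 0,"wz": 0,"fingers": -1},{"x": 0,"y": 0,"z": -0.03,"wx": 0,"wy": 0,"wz": 0,"fingers": -1},{"x": 0,"y": 0,"z": -0.07,"wx": 0,"wy": 0,"wz": 0,"fingers": -1},{"x": 0,"y": -0.03,"z": -0.09,"wx": 0,"wy": 0,"wz": 0,"fingers": -1},{"x": -0.01,"y": -0.07,"z": -0.09,"wx": 0,"wy": 0,"wz": 0,"fingers": 1},{"x": -0.025,"y": -0.105,"z": -0.09,"wx": 0,"wy": 0,"wz": 0,"fingers": 1},{"x": -0.033,"y": -0.125,"z": -0.09,"wx": 0,"wy": 0,"wz": 0,"fingers": 1},{"x": -0.033,"y": -0.125,"z": -0.09,"wx": 0,"wy": 0,"wz": 0,"fingers": 1}]}}

```text
t: 9.45
tool_pos: [0.5418, 0.369, 0.1674]
tcp_rot: [-179.9, -0.0, -3.2]
force: [-0.0, -0.0, -1.0]
gripper_width: 0.0386
finger_force: 0.0
```

```bash
python3 - <<'E'
from m import *
o=observe(); print(o["t"],o["tool_pos"],o["gripper_width"],o["force"])
print(to([.546,.365,.058],-3.7))
for n in ("top","scene"):
  im,d=get_image(n); np.savez(f"{n}2.npz",im=im,d=d)
  if n=="top":
    for a in tops(im,d)[0]:
      if a[3][0]<.62 and a[3][0]>.43 and -.45<a[3][1]<.4: print(*a)
    print(tray(im)[0])
    save("t2",0,cv2.resize(im[110:230,120:320],None,fx=4,fy=4,interpolation=cv2.INTER_CUBIC))
E
```

```text
9.45 [0.54179245 0.36895084 0.16736775] 0.038600904094647795 [-0.02650594 -0.01007894 -1.01823507]
(array([0.0044, 0.0039, 0.1094]), array([-0.0016, -0.0001,  0.0088]))
0.038 [206. 169.] 1427 [0.5596 0.163  0.0431] (0.5353, 0.1691, 0.1813)
0.038 [431. 153.] 476 [ 0.5746 -0.3734  0.0447] (0.5758, -0.3745, 0.0313)
0.038 [432. 196.] 497 [ 0.4666 -0.3723  0.0448] (0.4664, -0.3734, 0.031)
0.068 [176. 155.] 550 [0.5676 0.237  0.0788] (0.5685, 0.2386, 0.031)
0.068 [227. 156.] 535 [0.5636 0.1179 0.079 ] (0.5647, 0.1184, 0.0312)
0.068 [203. 186.] 550 [0.4934 0.1726 0.0789] (0.4942, 0.1739, 0.0309)
0.068 [390. 193.] 318 [ 0.4687 -0.2629  0.0886] (0.4705, -0.2642, 0.0308)
0.068 [351. 198.] 308 [ 0.4595 -0.1709  0.0887] (0.4619, -0.1718, 0.0307)
0.083 [391. 193.] 536 [ 0.47   -0.2635  0.0898] (0.4708, -0.2642, 0.0306)
0.083 [351. 197.] 545 [ 0.4615 -0.1714  0.0898] (0.4618, -0.1718, 0.0308)
((0.5355198383331299, 0.18273712694644928), (0.26001742482185364, 0.15867817401885986), 86.26226043701172)
```

View pics/t2.png

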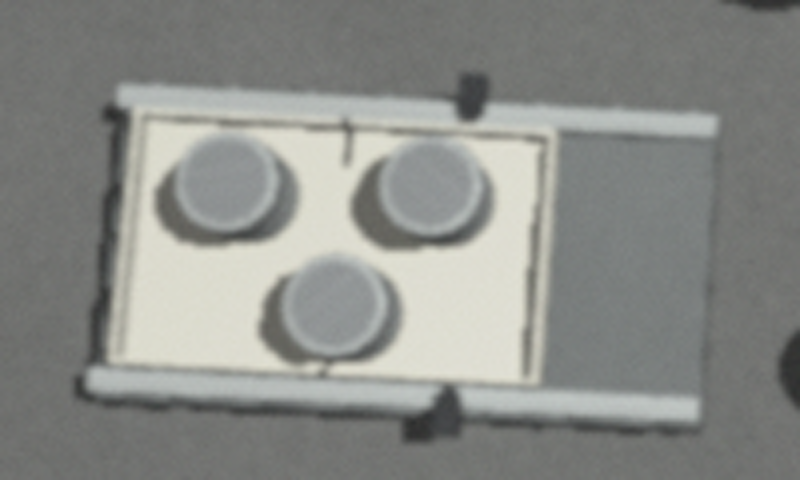

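Three tins stand upright in the tray (crop pixels 227,185; 430,190; 333,305). The middle line runs through (347,120)–(323,372) and the pointers are at (472,118) and (450,388). Now I lower the shut fingers outside the +y end.

Call:
{"api": "servo_tool", "payload": {"commands": [{"x": 0.002,"y": 0.0,"z": 0.04,"wx": 0,"wy": 0,"wz": 0.005,"fingers": 1},{"x": 0.004,"y": 0.002,"z": 0.08,"wx": 0,"wy": 0,"wz": 0.008,"fingers": 1},{"x": 0.004,"y": 0.002,"z": 0.105,"wx": 0,"wy": 0,"wz": 0.008,"fingers": 1},{"x": 0.004,"y": 0.002,"z": 0.109,"wx": 0,"wy": 0,"wz": 0.008,"fingers": 1},{"x": 0.004,"y": 0.002,"z": 0.109,"wx": 0,"wy": 0,"wz": 0.008,"fingers": 1},{"x": 0.004,"y": 0.002,"z": 0.109,"wx": 0,"wy": 0,"wz": 0.008,"fingers": 1}]}}

```text
t: 10.05
tool_pos: [0.5484, 0.3626, 0.0594]
tcp_rot: [-179.9, -0.1, -4.0]
force: [0.7, 0.1, -0.1]
gripper_width: 0.0002
finger_force: 0.0
```

```bash
python3 - <<'E'
from m import *
o=observe(); print(o["t"],o["tool_pos"],o["tcp_rot"],o["gripper_width"],o["force"])
f=lambda U,V:((U+.5)/4-.5+120,(V+.5)/4-.5+110)
a=onplane([f(347,120),f(323,372)],.046); b=onplane([f(472,112),f(450,390)],.0455)
y=np.array([.0645,.998]); print(a,b,(a-b)@y, (a.mean(0)-b.mean(0))@y)
r=tray(np.load("top2.npz")["im"])[0]; print((np.array(r[0])-b.mean(0))@y)
print(to([.541,.262,.058],-3.7))
E
```

```text
10.05 [0.54844337 0.36257448 0.05941457] [-1.79949337e+02 -9.16561976e-02 -3.96811643e+00] 0.00016339902836994368 [ 0.73361856  0.14988577 -0.06954268]
[[0.61352973 0.17708395]
 [0.45837884 0.18814133]] [[0.61779121 0.10089524]
 [0.44648829 0.11202366]] [0.07576146 0.07673238] 0.07624692231778665
0.07634313941190317
(array([-0.0005,  0.1008,  0.0013]), array([-0.0009, -0.0016, -0.0047]))
```

Call:
{"api": "servo_tool", "payload": {"commands": [{"x": 0,"y": 0.015,"z": 0.001,"wx": 0,"wy": 0,"wz": 0,"fingers": 1},{"x": 0,"y": 0.027,"z": 0.001,"wx": 0,"wy": 0,"wz": 0,"fingers": 1},{"x": 0,"y": 0.033,"z": 0.001,"wx": 0,"wy": 0,"wz": 0,"fingers": 1},{"x": 0,"y": 0.038,"z": 0.001,"wx": 0,"wy": 0,"wz": 0,"fingers": 1},{"x": 0,"y": 0.044,"z": 0.001,"wx": 0,"wy": 0,"wz": 0,"fingers": 1},{"x": 0,"y": 0.051,"z": 0.001,"wx": 0,"wy": 0,"wz": 0,"fingers": 1},{"x": 0,"y": 0.058,"z": 0.001,"wx": 0,"wy": 0,"wz": 0,"fingers": 1},{"x": 0,"y": 0.064,"z": 0.001,"wx": 0,"wy": 0,"wz": 0,"fingers": 1},{"x": 0,"y": 0.067,"z": 0.001,"wx": 0,"wy": 0,"wz": 0,"fingers": 1},{"x": 0,"y": 0.068,"z": 0.001,"wx": 0,"wy": 0,"wz": 0,"fingers": 1},{"x": 0,"y": 0.068,"z": 0.001,"wx": 0,"wy": 0,"wz": 0,"fingers": 1}]}}

```text
t: 10.97
tool_pos: [0.5435, 0.2957, 0.0584]
tcp_rot: [-179.9, -0.1, -3.9]
force: [1.4, 5.1, 4.5]
gripper_width: 0.0001
finger_force: 2.8
```

```bash
python3 - <<'E'
from m import *
o=observe(); print(o["t"],o["tool_pos"],o["tcp_rot"],o["force"])
im,d=get_image("top"); np.savez("top3.npz",im=im,d=d)
for a in tops(im,d)[0]:
  if .43<a[3][0]<.62 and .0<a[3][1]<.4: print(*a)
r=tray(im)[0]; print(r)
save("t3",0,cv2.resize(im[110:230,120:320],None,fx=4,fy=4,interpolation=cv2.INTER_CUBIC))
E
```

```text
10.9667 [0.54351736 0.29571984 0.05841239] [-1.79874205e+02 -1.37587438e-01 -3.92315365e+00] [1.3541964  5.06689296 4.49840387]
0.038 [214. 140.] 666 [0.615  0.1517 0.0423] (0.5987, 0.1686, 0.1479)
0.038 [210. 200.] 696 [0.4545 0.1613 0.0433] (0.4896, 0.1716, 0.1652)
0.068 [189. 156.] 543 [0.5655 0.2075 0.0789] (0.567, 0.2094, 0.0312)
0.068 [240. 157.] 530 [0.5616 0.0882 0.0789] (0.5618, 0.0895, 0.0309)
0.068 [216. 187.] 545 [0.491  0.143  0.0789] (0.4918, 0.1451, 0.0316)
((0.5335902571678162, 0.15336471796035767), (0.2608143091201782, 0.15906164050102234), 86.12250518798828)
```

View pics/t3.png

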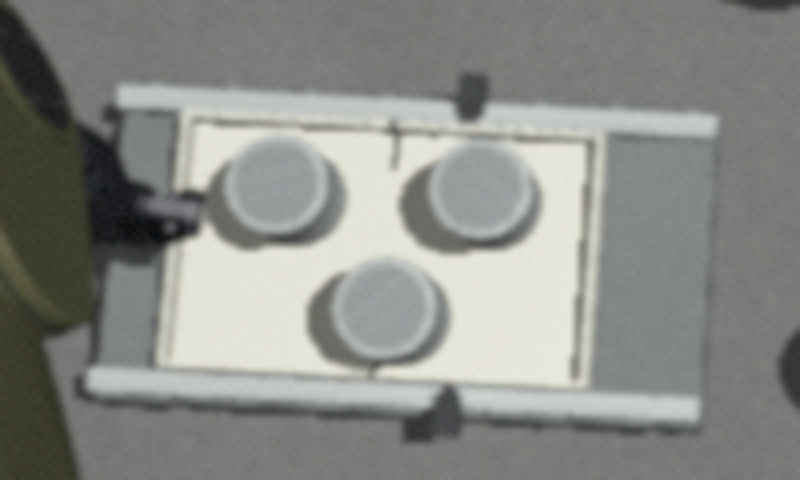

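The tray has moved 29 mm and the tins stayed upright: the middle line is now at (397,125)–(373,372) against the pointers at (472,112) and (450,390). About 47 mm remains.

Call:
{"api": "servo_tool", "payload": {"commands": [{"x": 0,"y": 0.004,"z": 0,"wx": 0,"wy": 0,"wz": 0,"fingers": 1},{"x": 0,"y": 0.01,"z": 0,"wx": 0,"wy": 0,"wz": 0,"fingers": 1},{"x": 0,"y": 0.017,"z": 0,"wx": 0,"wy": 0,"wz": 0,"fingers": 1},{"x": 0,"y": 0.024,"z": 0,"wx": 0,"wy": 0,"wz": 0,"fingers": 1},{"x": 0,"y": 0.031,"z": 0,"wx": 0,"wy": 0,"wz": 0,"fingers": 1},{"x": 0,"y": 0.037,"z": 0,"wx": 0,"wy": 0,"wz": 0,"fingers": 1},{"x": 0,"y": 0.041,"z": 0,"wx": 0,"wy": 0,"wz": 0,"fingers": 1},{"x": 0,"y": 0.043,"z": 0,"wx": 0,"wy": 0,"wz": 0,"fingers": 1},{"x": 0,"y": 0.043,"z": 0,"wx": 0,"wy": 0,"wz": 0,"fingers": 1}]}}

```text
t: 11.77
tool_pos: [0.5406, 0.2528, 0.0584]
tcp_rot: [-179.9, -0.1, -3.9]
force: [0.8, 5.0, 4.5]
gripper_width: 0.0002
finger_force: 3.1
```

```bash
cat >> m.py <<'E'
def off(im):
    # tray middle minus pointer middle along the strips; outline fit corrected with marks from picture t2
    r=tray(im)[0]; b=np.array([.5321,.1065]); return (np.array(r[0])-b)@np.array([.0645,.998]),r
E
python3 - <<'E'
from m import *
o=observe(); print(o["t"],o["tool_pos"],o["tcp_rot"],o["force"])
im,d=get_image("top"); np.savez("top4.npz",im=im,d=d)
for a in tops(im,d)[0]:
  if .43<a[3][0]<.62 and .0<a[3][1]<.4: print(*a)
print(off(im))
save("t4",0,cv2.resize(im[115:225,185:285],None,fx=5,fy=5,interpolation=cv2.INTER_CUBIC))
E
```

```text
11.7667 [0.54058601 0.25275472 0.05835527] [-1.79888532e+02 -1.31663840e-01 -3.92260539e+00] [0.7732524  5.02004926 4.50830264]
0.038 [229. 172.] 1339 [0.5426 0.1183 0.043 ] (0.5361, 0.1156, 0.1637)
0.068 [207. 157.] 538 [0.5624 0.1648 0.079 ] (0.5636, 0.1662, 0.0308)
0.068 [258. 158.] 525 [0.5583 0.0455 0.0789] (0.5588, 0.0469, 0.031)
0.068 [234. 188.] 549 [0.4878 0.1007 0.079 ] (0.4891, 0.1018, 0.0309)
(np.float64(0.00393275093381405), ((0.5303873419761658, 0.11055132001638412), (0.26030367612838745, 0.15951715409755707), 86.16912078857422))
```

View pics/t4.png

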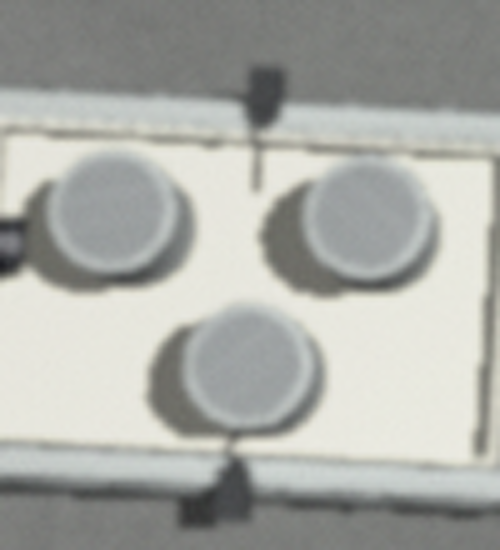

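The middle line, at crop (258,145) and (232,440), is slightly left of the pointer tips at (262,125) and (236,460). That leaves about 2–2.5 mm. I'll nudge it, then back off and rise.

Call:
{"api": "servo_tool", "payload": {"commands": [{"x": 0,"y": 0.001,"z": 0,"wx": 0,"wy": 0,"wz": 0,"fingers": 1},{"x": 0,"y": 0.0024,"z": 0,"wx": 0,"wy": 0,"wz": 0,"fingers": 1},{"x": 0,"y": 0.0024,"z": 0,"wx": 0,"wy": 0,"wz": 0,"fingers": 1},{"x": 0,"y": 0.0024,"z": 0,"wx": 0,"wy": 0,"wz": 0,"fingers": 1},{"x": 0,"y": -0.01,"z": 0,"wx": 0,"wy": 0,"wz": 0,"fingers": 1},{"x": 0,"y": -0.04,"z": 0,"wx": 0,"wy": 0,"wz": 0,"fingers": 1},{"x": 0,"y": -0.08,"z": -0.01,"wx": 0,"wy": 0,"wz": 0,"fingers": 1},{"x": 0,"y": -0.1,"z": -0.045,"wx": 0,"wy": 0,"wz": 0,"fingers": 1},{"x": 0,"y": -0.12,"z": -0.08,"wx": 0,"wy": 0,"wz": 0,"fingers": 1},{"x": 0,"y": -0.14,"z": -0.1,"wx": 0,"wy": 0,"wz": 0,"fingers": 1},{"x": 0,"y": -0.14,"z": -0.1,"wx": 0,"wy": 0,"wz": 0,"fingers": 1}]}}

```text
t: 12.73
tool_pos: [0.5513, 0.3964, 0.1631]
tcp_rot: [-179.7, -0.5, -3.7]
force: [0.2, 0.3, 1.1]
gripper_width: 0.0
finger_force: 0.0
```

```bash
python3 - <<'E'
from m import *
o=observe(); print(o["t"],o["tool_pos"],o["force"])
im,d=get_image("top"); np.savez("top5.npz",im=im,d=d)
for a in tops(im,d)[0]:
  if .43<a[3][0]<.62 and -.45<a[3][1]<.4: print(*a)
print(off(im))
save("t5",0,cv2.resize(im[122:222,215:255],None,fx=6,fy=6,interpolation=cv2.INTER_CUBIC))
E
```

```text
12.7333 [0.5513258  0.39638357 0.16314902] [0.1818956  0.32610019 1.05965853]
0.038 [231. 172.] 1384 [0.5413 0.1129 0.0431] (0.533, 0.1107, 0.1651)
0.038 [431. 153.] 481 [ 0.5741 -0.3731  0.0449] (0.5757, -0.3743, 0.0317)
0.038 [433. 196.] 491 [ 0.4666 -0.3722  0.0448] (0.4668, -0.3733, 0.0308)
0.068 [208. 157.] 544 [0.5623 0.163  0.0788] (0.563, 0.165, 0.0313)
0.068 [259. 158.] 532 [0.558  0.0433 0.0789] (0.5586, 0.0451, 0.0309)
0.068 [235. 188.] 545 [0.4878 0.0986 0.0789] (0.489, 0.0997, 0.0312)
0.068 [390. 193.] 323 [ 0.4677 -0.2624  0.0886] (0.4706, -0.2639, 0.0309)
0.068 [351. 198.] 319 [ 0.4593 -0.1694  0.0887] (0.4621, -0.1716, 0.0308)
0.083 [391. 193.] 541 [ 0.47   -0.2634  0.0896] (0.4706, -0.2639, 0.0309)
0.083 [351. 197.] 546 [ 0.4615 -0.1714  0.0897] (0.4621, -0.1716, 0.0308)
(np.float64(0.0018770816559076323), ((0.5301120281219482, 0.10850932449102402), (0.25961214303970337, 0.1591750681400299), 86.0809555053711))
```

View pics/t5.png

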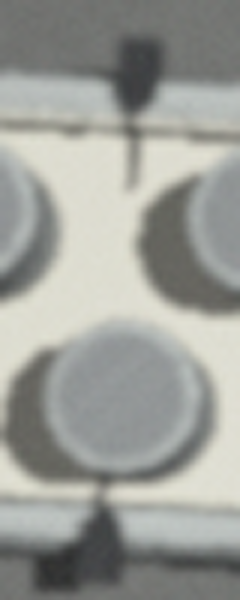

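The middle line, at (133,125) and (102,490), now meets both pointer tips at (134,112) and (102,510). The tins are upright, the spares and canisters are unmoved, and the arm is clear.

```bash
python3 -c "
from rig import *
print(close_job())"
```

```text
the job is handed in; nothing more can be done
None
```

I handed the job in at about 12.8 s. At the last look, three flat tins stood upright in the tray, its middle line was within about 2 mm of the pointers, and the spare tins and canisters had not moved. The hand-in returned no verdict.

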